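# Put the owl in the drying case and shut its sliding hatch

## Robot

A 6-joint arm with a two-finger parallel gripper is mounted at the origin on the work surface. World frame = base frame: x ahead of the robot, y to its left, z up, the work surface at z = 0. Lengths are in mm, angles in rad, forces in N, time in s.
With the tool pointing down it reaches from about 350 to 875 mm from the base axis. Payload 4.2 kg.
Tool frame: the origin (TCP) lies between the finger pads; the fingertips stand 14 mm ahead of it and the grasp point (between the pads) lies 5 mm behind it; z points along the fingers, y is the line along which they close (so a half turn about z gives the same grasp; the last joint's range is limited). The gripper opens to 85 mm and grips with 20 to 120 N. Pads are 22 mm wide; open, the fingers measure 114 mm over their backs; the gripper's body (76 mm by 85 mm) begins 54 mm behind the grasp point. The pads swing forward as they close: fully open they stand 13 mm farther back than shut.
Start: joints at [1.451, 0.385, 0.008, 0, -1.194, -0.259], TCP at [231.095, 580.684, 210.012] pointing down, gripper open.
Joint ranges: [-3.14, 3.14], [-1.21, 2.06], [-1.07, 1.41], [-3.16, 2.05], [-2.99, -0.16], [-3.1, 3.1]. Speed limits (rad/s): [2.79, 2.79, 3.14, 3.14, 3.14, 3.14].

## Interface

Orientations are given as a unit quaternion [x, y, z, w].
In Python, from bench import * gives the robot as it stands.
- The arm moves only by the tool carry_out, never from a script. Its argument "motion" is a list of rows, each a list of 7 numbers: the turn, a rotation vector about the tool's x, y, z in rad, then the shift along the tool's x, y, z in mm, then the opening, from -1 (shut) to 1 (fully open), so that 0 is half open. A call has 1 to 5 rows; each row is the pose to reach, as a shift and turn from the pose commanded when the call began, along the tool's axes at that moment; what a row does not reach only later rows make up. A row lasts 1/8 s, in which the tool goes at most 62.5 mm and 10.7 degrees, less where a joint would pass 70% of its speed; a pose out of reach is approached as far as the arm can. A call with a gripper value outside its range is refused whole. The fingers move at their own pace and stop on an object; the grip force is fixed at half the most. Time passes only in rows, so rows that repeat a pose let the fingers close. It gives the time, the measured TCP pose, the force, the opening and the grip force at its end, in the units of the state.
- read_state(): the state, without advancing time (a new reading comes with each control period).
- get_image(name): name is "side" or "top"; returns a dict with "color" (420x560x3 uint8, blue, green, red), "mtx" (3x3 intrinsics, pixels), "k1" (the pictures are not rectified: a ray, as slopes to the right and down, at radius r is drawn at 1 + k1 r^2 times it, then the intrinsics apply), "position" and "orientation" of the camera in the world. Camera axes: x right, y down, z forward; pixel columns grow to the right and rows downward; lengths in mm; the calibration is good to about 2 mm. A picture is of the moment at which its call begins. There is no depth.
- job_done(): hands the job in; it is judged then, once.
The state is a dict: "clock": time; "joints": joint angles; "joint_vel": joint speeds; "joint_efforts": joint torques, N m; "position": TCP position; "ee_rot": TCP orientation; "contact_force": force on the tool from outside, world axes, zero at the start; "wrist_torque": the same for the moment, N m; "gripper_width": finger opening in mm; "grasp_force": force on a finger pad.
Only numpy, scipy, OpenCV 4.12 (cv2) and the standard library are available. Lean on these libraries where they do the work, as an engineer would, in place of code of your own. Each camera call takes 0.05 s, during which the arm holds its last target. There are 200 camera calls.

## Task

Set the terracotta owl down gently, upright, on the round cork mat inside the drying case. Then slide the white hatch along its track, without slamming or forcing it, until it is pressed home against the rubber at the frame and the catch has dropped and holds it shut. Leave the other things on the table alone.

Things in the scene. Friction and masses are not known exactly. Their poses are not given: they have to be found in the camera images.
- owl_center (a point): small round terracotta owl with white eyes and a yellow beak, 62 mm tall, 48 mm in diameter over most of its height, about 130 g; the point is on its axis, half-way up (31 mm above its foot); z up. It stands among a grey bowl and a grey vase.
- owl: the same owl; origin at the centre of its foot
- case: fixed pine drying case, 220 mm in x, 440 mm in y, 100 mm high, walls 12 mm; origin on the table under its centre, z up. The hatch closes along its own +y. The -y half of the top is fixed board, then the opening, 196 mm wide in x, up to y = 176 mm. Along both sides, x = +-105 mm, aluminium tracks stand 20 mm above the top.
- mat (a point): centre of the top of a round cork mat (90 mm in diameter) on the floor of the case, below the opening, 18 mm above the table; axes as the case's
- handle (a point): middle of the blue upright fin on the white hatch: 90 mm along the case's x, 12 mm thick along y, 30 mm tall (15 mm above and below the point). Axes as the case's: push it towards +y to close. The panel is 192 mm in x, 215 mm in y, 10 mm thick, its top 15 mm below the point, its leading edge 135 mm ahead of it. Shut, the fin is over 90 mm short of the catch housing.
- hatch (a joint): how far the hatch is open, m. The steel frame bar it shuts against is clamped anywhere within 30 mm and its place is not given: latched shut reads from 0.003 to 0.033. Pushing takes about 2 N, and 4 to 9 N over the stretch 21 to 12 mm before latching, where a ridge lifts the catch; then 3 to 5 N until the rubber buffer is met. Not latched, it does not stay pressed home.
- buffer (a joint): compression, m, of the black rubber buffer on the frame bar: 0 = not touched. It adds 3 N per mm; the catch drops when it is 1 to 2 mm compressed (4 to 9 N of push in all) and then keeps it compressed by about 2 mm; the hard stop is at 5 mm, about 17 N of push.
- catch (a joint): lift of the sprung red-capped catch, m: 0 = down, about 0.004 = riding over the steel ridge near the hatch's leading edge; back at 0 with the hatch nearly shut = dropped behind the ridge, latched. Its dark housing on the frame bar at the case's +y end, 32 mm wide at the case's x = +70 mm, overhangs the opening from y = 140 to 170 mm on, 125 to 148 mm above the table.
- bowl: grey clay bowl, 68 mm wide, 36 mm tall; origin at its foot (bystander, leave alone)
- vase: grey clay bud vase, 52 mm wide, 62 mm tall; origin at its foot (bystander, leave alone)
- coil: grey clay ring 84 mm wide, 14 mm tall (bystander, leave alone)
- clayblock: grey clay block 170 x 130 x 85 mm (bystander, leave alone)
- rollpin: wooden rolling pin, 320 mm long (bystander, leave alone)
- mug: green mug, 90 mm tall (bystander, leave alone)
Mind the look-alikes: they are no part of the job. Leave any green look-alike of the owl alone.

How it is judged:
By the outcome, as a careful person would: the job done as asked, in the order asked, and still so for the second after the job is handed in, with the robot touching nothing.
It also fails if it takes over 67 s, if anything falls off the work surface, if the arm or the gripper's body presses on something with over 40 N, if the wrist force passes 120 N, or if a joint passes its speed limit or range.

## Working session

There is one attempt and no reset: what is moved stays moved. The work goes in short steps, Python scripts to look and compute and a tool call to move; the robot and the scene stay as the last step left them, time stands still between calls to the robot, and variables do not carry over. Pictures are saved under pics/ and viewed, at most 10 in all, crops included, and the job is handed in when it is done.

Besides the shell and the picture viewer there is one more tool, called after ">>>" by a JSON object that holds its "method" and its "body", one argument or row to a line. carry_out: Moves the arm, as the interface text tells. Its arguments: {"type":"object","properties":{"motion":{"type":"array"}},"required":["motion"]}

```bash
mkdir -p pics; cat > h.py <<'E'
from bench import *
import numpy as np, cv2
from scipy.spatial.transform import Rotation as R
def ray(im,u,v):
    K=np.array(im["mtx"]);k=im["k1"]
    d=np.array([(u-K[0,2])/K[0,0],(v-K[1,2])/K[1,1]]);s=d.copy()
    for _ in range(20): s=d/(1+k*(s@s))
    return np.array(im["position"],float),R.from_quat(im["orientation"]).apply([s[0],s[1],1])
def onz(im,u,v,z):
    o,d=ray(im,u,v); return o+d*(z-o[2])/d[2]
def proj(im,P):
    p=R.from_quat(im["orientation"]).inv().apply(np.array(P,float)-im["position"])
    s=p[:2]/p[2]; s=s*(1+im["k1"]*(s@s)); K=np.array(im["mtx"])
    return K[0,0]*s[0]+K[0,2],K[1,1]*s[1]+K[1,2]
E
python3 - <<'E'
from h import *
for n in("top","side"):
    i=get_image(n);cv2.imwrite(f"pics/{n}0.png",i["color"]);print(n,i["position"],R.from_quat(i["orientation"]).as_matrix().round(2).tolist())
s=read_state();print({k:np.round(s[k],3).tolist() for k in("clock","position","ee_rot","contact_force","gripper_width")})
E
```

```text
top [ 366.67389841   17.21482597 1419.0095578 ] [[-0.01, -0.98, 0.19], [-1.0, 0.01, -0.01], [0.0, -0.19, -0.98]]
side [ 551.30752578 1010.91703976  692.44148962] [[-1.0, -0.04, 0.06], [-0.07, 0.5, -0.86], [-0.0, -0.86, -0.51]]
{'clock': 0.1, 'position': [230.923, 580.154, 209.03], 'ee_rot': [0.982, -0.188, -0.0, 0.001], 'contact_force': [-0.998, 0.731, -0.582], 'gripper_width': 85.298}
```

View pics/top0.png

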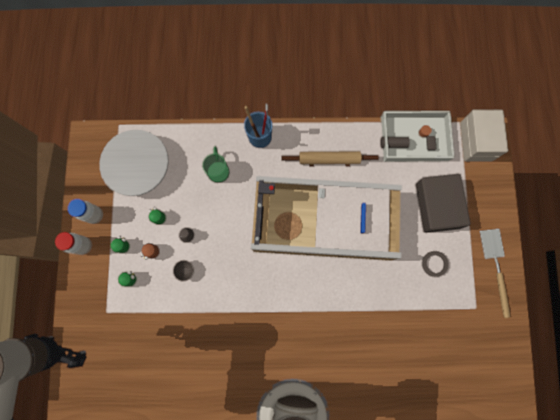

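View pics/side0.png

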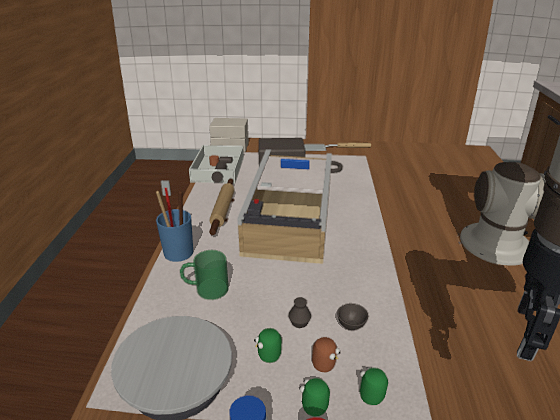

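The top view shows the terracotta owl at about (150,251), with the vase at (187,234), the bowl at (184,270) and green owls nearby. The mat is at (288,226), the blue fin at (363,218) and the red catch cap at (270,188). In the side view the owl is at (324,353), the fin at (295,164) and the cap at (257,200). Next I'll measure these.

```bash
cat >> h.py <<'E'
def blob(im,f,box):
    h=cv2.cvtColor(im["color"],cv2.COLOR_BGR2HSV).astype(int); x0,y0,x1,y1=box
    m=np.zeros(h.shape[:2],np.uint8); m[y0:y1,x0:x1]=f(h[y0:y1,x0:x1,0],h[y0:y1,x0:x1,1],h[y0:y1,x0:x1,2])
    n,l,s,c=cv2.connectedComponentsWithStats(m); k=1+np.argmax(s[1:,4]); return c[k],s[k],l==k
def two(a,p,b,q):
    o1,d1=ray(a,*p);o2,d2=ray(b,*q);d1/=np.linalg.norm(d1);d2/=np.linalg.norm(d2)
    t=np.linalg.lstsq(np.c_[d1,-d2],o2-o1,rcond=None)[0]; A=o1+t[0]*d1;B=o2+t[1]*d2
    return (A+B)/2,np.linalg.norm(A-B)
terra=lambda H,S,V:((H<12)|(H>174))&(S>100)&(V>60)
blue=lambda H,S,V:(H>105)&(H<130)&(S>140)
red=lambda H,S,V:((H<8)|(H>172))&(S>120)
dark=lambda H,S,V:(V<75)
E
python3 - <<'E'
from h import *
T=get_image("top");S=get_image("side")
for n,f,bt,bs,z in(("owl",terra,(135,235,166,268),(305,330,345,375),31),("fin",blue,(350,195,375,240),(275,155,315,172),130),("cap",red,(258,178,282,196),(245,190,268,212),150)):
    a,sa,_=blob(T,f,bt);b,sb,_=blob(S,f,bs)
    P,g=two(T,a,S,b);print(n,a.round(1),sa,b.round(1),sb,P.round(1),g.round(1),"top@z",onz(T,*a,z).round(1),"side@z",onz(S,*b,z).round(1))
for n,bt,z in(("vase",(177,225,197,244),31),("bowl",(170,259,197,283),20)):
    a,sa,_=blob(T,dark,bt);print(n,a,sa,onz(T,*a,z).round(1))
# fin direction
_,_,m=blob(T,blue,(350,195,375,240));ys,xs=np.nonzero(m);P=np.array([onz(T,x,y,145)[:2] for x,y in zip(xs,ys)])
w,v=np.linalg.eigh(np.cov(P.T));print("fin dir",v[:,1],4*np.sqrt(w[1])*.866)
c=cv2.resize(T["color"][165:270,240:410],None,fx=4.7,fy=4.7,interpolation=cv2.INTER_CUBIC);cv2.imwrite("pics/ct.png",c)
c=cv2.resize(S["color"][140:265,225:345],None,fx=4.7,fy=4.7,interpolation=cv2.INTER_CUBIC);cv2.imwrite("pics/cs.png",c)
E
```

```text
owl [150.  250.4] [142 244  17  14 188] [323.3 354.1] [312 337  24  35 659] [500.5 441.2  27.4] 0.0 top@z [500.2 440.1  31. ] side@z [500.7 444.4  31. ]
fin [362.8 218.9] [361 204   4  29  97] [294.4 163.6] [281 159  28  10 243] [ 580.  -212.8  124.4] 2.1 top@z [ 578.1 -211.7  130. ] side@z [ 580.8 -201.2  130. ]
cap [270.8 187.2] [269 185   5   5  19] [256.  200.8] [254 199   5   5  23] [671.7  57.7 142.9] 2.7 top@z [671.3  57.5 150. ] side@z [668.8  70.6 150. ]
vase [188.31578947 235.4       ] [181 228  13  14  95] [546.6 321.   31. ]
bowl [180.83743842 270.25615764] [174 261  17  19 203] [438.6 343.5  20. ]
fin dir [-0.99751322  0.07047959] 86.18195061466186
```

View pics/ct.png

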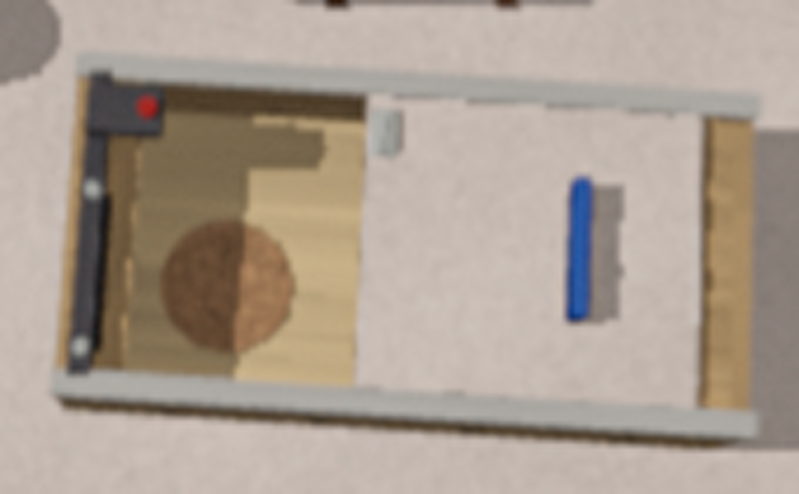

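View pics/cs.png

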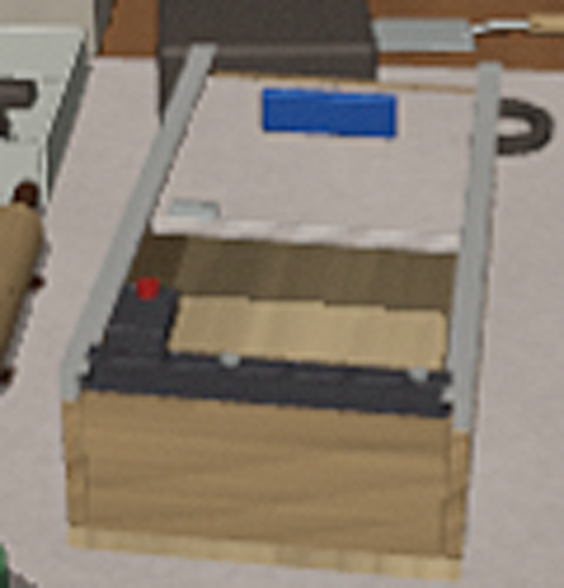

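The crops show the track corners, the dark housing and frame bar at the +y end, and the mat at crop (229,286). The hatch edge is at crop x≈360, leaving about 165 mm clear. I'll compute the case frame from these.

```bash
python3 - <<'E'
from h import *
T=get_image("top");S=get_image("side")
c=lambda u,v:(240+u/4.7-.4,165+v/4.7-.4)
q={k:onz(T,*c(*p),120)[:2] for k,p in dict(TL=(80,64),TR=(758,106),BL=(60,386),BR=(757,424)).items()}
for k in q:print(k,q[k].round(1))
ey=(q["TL"]-q["TR"]+q["BL"]-q["BR"]);print("len",np.linalg.norm(ey)/2);ey/=np.linalg.norm(ey)
ctr=sum(q.values())/4;ex=np.array([ey[1],-ey[0]]);print("ctr",ctr.round(1),"ey",ey.round(4),"width",((q["TL"]-q["BL"])@ex).round(1))
loc=lambda P:((P[:2]-ctr)@ex,(P[:2]-ctr)@ey)
for n,p,z in(("mat",(229,286),18),("hatchedge",(361,240),110),("fintop",(582,250),145),("housing corner",(162,135),148),("bar edge",(100,300),130)):
    P=onz(T,*c(*p),z);print(n,P.round(1),np.round(loc(P),1))
g=lambda H,S_,V:(H>50)&(H<80)&(S_>120)&(V>50)
for b in((110,235,132,257),(147,206,167,226),(116,268,138,290)):
    a,s,_=blob(T,g,b);print("green",onz(T,*a,31).round(1))
m=onz(T,*c(229,286),18);print("mat in side",proj(S,m))
s=read_state();r=R.from_quat(s["ee_rot"]);print("owl shift",r.inv().apply(np.array([500.4,440.8,44])-s["position"]).round(1),"yaw of case",np.arctan2(ex[1],ex[0]),"tool axes",r.as_matrix().round(3).tolist())
E
```

```text
TL [706.6 101.2]
TR [ 675.4 -333. ]
BL [500.2 112.9]
BR [ 472.1 -320.5]
len 434.8399295657702
ctr [ 588.6 -109.9] ey [0.0682 0.9977] width 206.7
mat [577.5   6.4  18. ] [-19.  115.3]
hatchedge [592.4 -77.  110. ] [ 1.5 33.1]
fintop [ 578.8 -211.2  145. ] [  -2.9 -101.7]
housing corner [653.2  48.2 148. ] [ 53.7 162.1]
bar edge [552.5  87.5 130. ] [-49.4 194.5]
green [516.1 539.2  31. ]
green [607.  423.7  31. ]
green [410.1 512.5  31. ]
mat in side (np.float64(292.2598097403991), np.float64(231.61467989226298))
owl shift [301.9  30.  165.7] yaw of case -0.06821593028245077 tool axes [[0.929, -0.37, -0.0], [-0.37, -0.929, -0.001], [0.0, 0.001, -1.0]]
```

>>> {"method": "carry_out", "body": {
  "motion": [
    [0,0,0,60,6,0,0.6],
    [0,0,0,120,12,20,0.6],
    [0,0,0,180,18,50,0.6],
    [0,0,0,240,24,80,0.6],
    [0,0,0,302,30,100,0.6]
  ]
}}

```text
clock: 0.92
position: [490.3, 445.9, 113.1]
ee_rot: [0.982, -0.188, -0.0, 0.0]
contact_force: [1.3, 0.4, 0.7]
gripper_width: 68.2
grasp_force: 0.0
```

```bash
python3 - <<'E'
from h import *
for i in range(3): S=get_image("side")
T=get_image("top")
s=read_state();print(s["position"],s["gripper_width"],s["joints"])
a,sa,_=blob(T,terra,(135,235,166,268)) ;b,sb,m=blob(S,terra,(300,325,350,378));print(a,sa,b,sb)
print("foot side", [onz(S,x,sb[1]+.6*sb[3],31).round(1) for x in(sb[0],sb[0]+sb[2])])
c=np.hstack([cv2.resize(S["color"][270:400,250:400],(400,347)),cv2.resize(T["color"][205:300,100:210],(400,347))]);cv2.imwrite("pics/h1.png",c)
r=R.from_quat(s["ee_rot"]);print(r.inv().apply(np.array([500.4,441.,31])-s["position"]).round(1))
E
```

```text
[490.12782715 445.75920576 113.37037607] 68.18778907459303 [ 9.81627887e-01  5.23037288e-01 -1.90183063e-02 -4.33919844e-06
 -1.03048076e+00  2.07881845e-01]
[151.19008264 248.80165289] [143 244  16  14 121] [323.31714719 354.17754173] [312 337  24  35 659]
foot side [array([522.4, 455.1,  31. ]), array([476.7, 452.4,  31. ])]
[11.3  0.5 82.4]
```

View pics/h1.png

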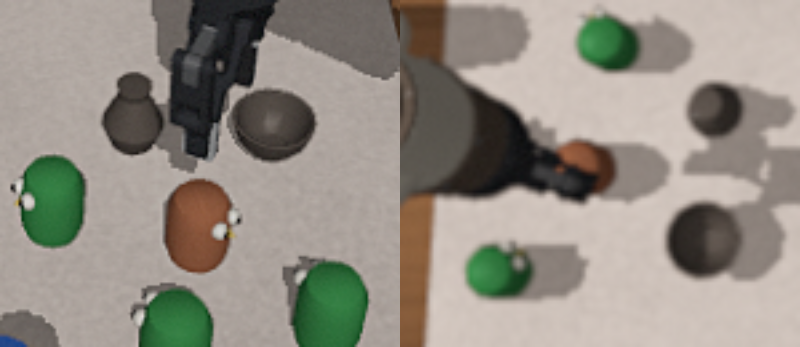

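The gripper is above the owl and a bit short of it (tip at crop (200,150), owl at (198,225)). The neighbours are clear, so I'm going down.

>>> {"method": "carry_out", "body": {
  "motion": [
    [0,0,0,11,0.5,15,0.6],
    [0,0,0,11,0.5,40,0.6],
    [0,0,0,11,0.5,65,0.6],
    [0,0,0,11,0.5,82,0.6],
    [0,0,0,11,0.5,82,0.6]
  ]
}}

```text
clock: 1.75
position: [498.2, 442.1, 30.9]
ee_rot: [0.982, -0.188, -0.001, 0.001]
contact_force: [-0.1, 0.3, 0.7]
gripper_width: 68.3
grasp_force: 0.0
```

>>> {"method": "carry_out", "body": {
  "motion": [
    [0,0,0,0,0,0,0.0],
    [0,0,0,0,0,0,-0.2],
    [0,0,0,0,0,0,-0.4],
    [0,0,0,0,0,0,-0.4],
    [0,0,0,0,0,0,-0.4]
  ]
}}

```text
clock: 2.38
position: [500.8, 442.8, 37.6]
ee_rot: [0.982, -0.188, 0.002, -0.001]
contact_force: [-4.0, -5.2, 15.1]
gripper_width: 25.7
grasp_force: 10.7
```

Width 25.7 mm and an upward force are not what a 48 mm owl should give, so I'll look before doing anything else.

```bash
python3 - <<'E'
from h import *
S=get_image("side");T=get_image("top")
s=read_state();print(s["position"],s["gripper_width"],s["grasp_force"],s["contact_force"])
c=np.hstack([cv2.resize(S["color"][270:400,250:400],(400,347)),cv2.resize(T["color"][205:300,100:210],(400,347))]);cv2.imwrite("pics/h2.png",c)
E
```

```text
[500.76659609 442.84810672  37.60867598] 25.857073142013927 10.649714257306186 [-3.58316267 -4.93155908 13.52874209]
```

View pics/h2.png

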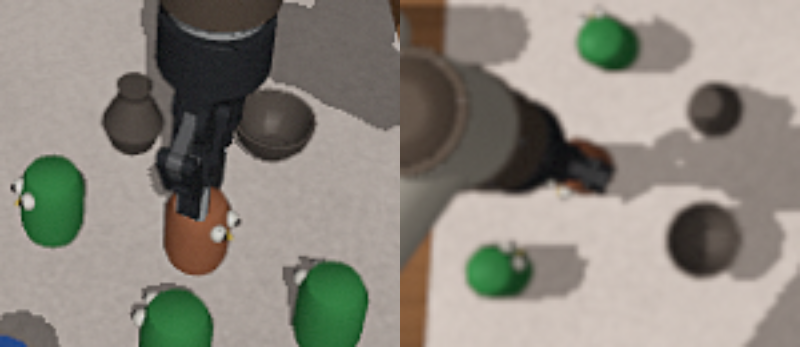

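```bash
python3 - <<'E'
from h import *
S=get_image("side");T=get_image("top");s=read_state();r=R.from_quat(s["ee_rot"]);p=s["position"]
for n,o in(("tcp",(0,0,0)),("tip+",(0,13,14)),("tip-",(0,-13,14)),("bodybase",(0,0,-59))):
    P=p+r.apply(o);print(n,P.round(),np.round(proj(S,P)),np.round(proj(T,P)))
for z in(0,62): print("owl axis",z,np.round(proj(S,(500.4,441,z))),np.round(proj(T,(500.4,441,z))))
c=np.hstack([cv2.resize(S["color"][310:380,290:360],(400,400),interpolation=2),cv2.resize(T["color"][230:270,130:170],(400,400),interpolation=2)]);cv2.imwrite("pics/h3.png",c)
E
```

```text
tcp [501. 443.  38.] [323. 351.] [149. 250.]
tip+ [496. 431.  24.] [325. 351.] [154. 252.]
tip- [506. 455.  24.] [321. 361.] [146. 249.]
bodybase [501. 443.  97.] [326. 330.] [143. 248.]
owl axis 0 [322. 363.] [153. 251.]
owl axis 62 [324. 342.] [147. 249.]
```

View pics/h3.png

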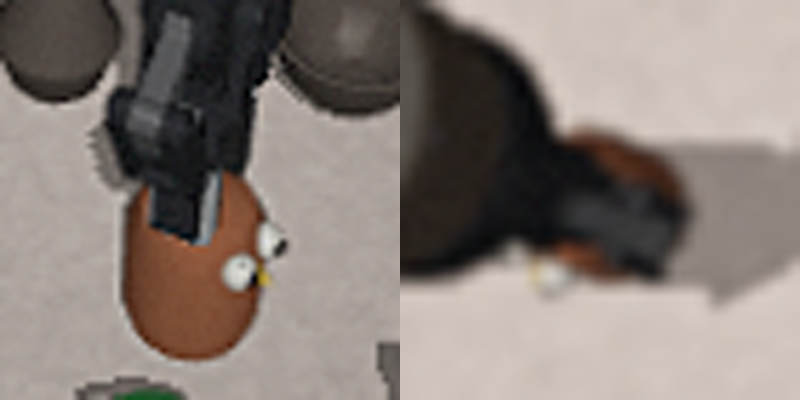

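The gripper's fingertips end high on the dome: side px (322,352), against (321,361) predicted. The tips are about 25 mm higher than the reported TCP implies, so the fingers pinched the dome and pushed themselves up. The owl hasn't moved. I'll open, then descend in guarded steps.

>>> {"method": "carry_out", "body": {
  "motion": [
    [0,0,0,0,0,0,0.2],
    [0,0,0,0,0,0,0.6],
    [0,0,0,0,0,0,0.6],
    [0,0,0,0,0,0,0.6]
  ]
}}

```text
clock: 3.08
position: [499.1, 442.4, 32.0]
ee_rot: [0.982, -0.188, -0.0, 0.0]
contact_force: [0.7, 0.1, -0.6]
gripper_width: 68.1
grasp_force: 0.0
```

>>> {"method": "carry_out", "body": {
  "motion": [
    [0,0,0,0,0,4,0.6],
    [0,0,0,0,0,8,0.6],
    [0,0,0,0,0,10,0.6],
    [0,0,0,0,0,10,0.6]
  ]
}}

```text
clock: 3.58
position: [499.2, 442.3, 22.0]
ee_rot: [0.982, -0.188, -0.0, 0.0]
contact_force: [-0.1, 0.4, 0.2]
gripper_width: 68.2
grasp_force: 0.0
```

```bash
python3 - <<'E'
from h import *
S=get_image("side");T=get_image("top");s=read_state();r=R.from_quat(s["ee_rot"]);p=s["position"]
print(p,s["joints"],s["contact_force"],s["gripper_width"],r.as_matrix().round(3).tolist())
for n,o in(("tip+",(0,34,5)),("tip-",(0,-34,5)),("tip-hi",(0,-34,-25))):
    P=p+r.apply(o);print(n,P.round(),np.round(proj(S,P)),np.round(proj(T,P)))
a,sa,_=blob(S,terra,(300,325,350,378));print(a,sa)
cv2.imwrite("pics/h4.png",np.hstack([cv2.resize(S["color"][310:380,290:360],(400,400),interpolation=2),cv2.resize(T["color"][230:270,130:170],(400,400),interpolation=2)]))
E
```

```text
[499.3203369  442.51572189  22.46231024] [ 9.67048752e-01  6.24096700e-01 -9.41051230e-02  7.18900233e-05
 -8.52473497e-01  2.24922017e-01] [0.04331017 0.91457423 0.47560174] 68.24943197216143 [[0.929, -0.37, 0.0], [-0.37, -0.929, 0.0], [0.0, -0.0, -1.0]]
tip+ [487. 411.  17.] [330. 346.] [160. 255.]
tip- [512. 474.  17.] [317. 371.] [141. 247.]
tip-hi [512. 474.  47.] [318. 361.] [138. 246.]
[326.03399433 358.98016997] [312 339  24  34 353]
```

View pics/h4.png

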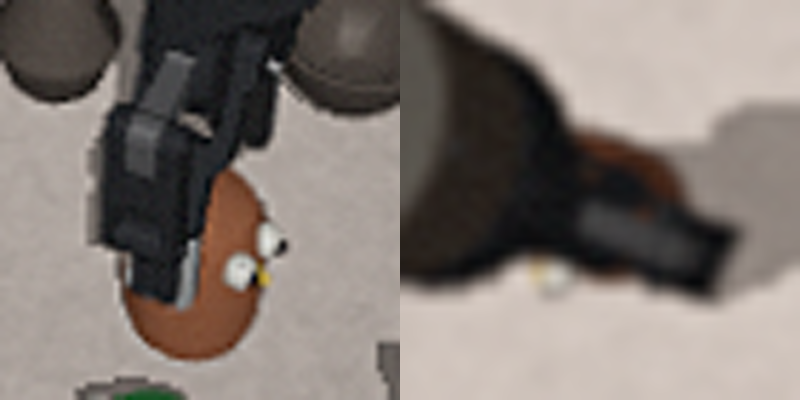

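The near fingertip is at side px (319,362), so z≈42 with the reported TCP at 22. The 25 mm offset is confirmed and the owl stands between the fingers. I'll go 20 mm lower and close.

>>> {"method": "carry_out", "body": {
  "motion": [
    [0,0,0,1,0,5,0.6],
    [0,0,0,1,0,10,0.6],
    [0,0,0,1,0,15,0.6],
    [0,0,0,1,0,20,0.6],
    [0,0,0,1,0,20,0.6]
  ]
}}

```text
clock: 4.3
position: [499.9, 441.7, 1.7]
ee_rot: [0.982, -0.188, -0.0, 0.001]
contact_force: [-0.3, 0.0, -0.1]
gripper_width: 68.3
grasp_force: 0.0
```

>>> {"method": "carry_out", "body": {
  "motion": [
    [0,0,0,0,0,0,0.3],
    [0,0,0,0,0,0,0.1],
    [0,0,0,0,0,0,-0.1],
    [0,0,0,0,0,0,-0.1],
    [0,0,0,0,0,0,-0.1]
  ]
}}

```text
clock: 4.92
position: [500.4, 442.4, 3.1]
ee_rot: [0.982, -0.188, 0.0, -0.0]
contact_force: [-0.5, -0.3, 4.7]
gripper_width: 46.1
grasp_force: 61.9
```

Grip is good at 46 mm. Now I lift it 170 mm.

>>> {"method": "carry_out", "body": {
  "motion": [
    [0,0,0,0,0,-15,-0.2],
    [0,0,0,0,0,-55,-0.2],
    [0,0,0,0,0,-100,-0.2],
    [0,0,0,0,0,-145,-0.2],
    [0,0,0,0,0,-170,-0.2]
  ]
}}

```text
clock: 5.55
position: [500.7, 442.6, 175.9]
ee_rot: [0.982, -0.188, 0.001, -0.002]
contact_force: [0.7, 0.2, -1.1]
gripper_width: 46.2
grasp_force: 61.7
```

>>> {"method": "carry_out", "body": {
  "motion": [
    [0,0,0,18,28,0,-0.2],
    [0,0,0,46,74,0,-0.2],
    [0,0,0,75,121,0,-0.2],
    [0,0,0,104,168,0,-0.2],
    [0,0,0,133,215,0,-0.2]
  ]
}}

```text
clock: 6.18
position: [544.0, 191.3, 172.8]
ee_rot: [0.982, -0.188, -0.0, -0.0]
contact_force: [0.9, -0.5, -0.6]
gripper_width: 45.9
grasp_force: 61.7
```

>>> {"method": "carry_out", "body": {
  "motion": [
    [0,0,0,29,47,0,-0.2],
    [0,0,0,57,93,0,-0.2],
    [0,0,0,85,137,0,-0.2],
    [0,0,0,100,161,0,-0.2],
    [0,0,0,100,161,0,-0.2]
  ]
}}

```text
clock: 6.8
position: [577.3, 4.6, 172.5]
ee_rot: [0.982, -0.19, -0.0, 0.0]
contact_force: [-0.1, 0.6, -1.2]
gripper_width: 46.1
grasp_force: 61.7
```

```bash
python3 - <<'E'
from h import *
S=get_image("side");T=get_image("top");s=read_state();r=R.from_quat(s["ee_rot"]);p=s["position"]
print(p,s["contact_force"],s["gripper_width"],s["grasp_force"],s["ee_rot"])
a,sa,_=blob(S,terra,(262,130,330,225));print("side owl",a,sa)
for z in(40,52,65):print(z,"if axis plane y=p", np.round(proj(S,(p[0],p[1],p[2]+z-65+27)),1))
# foot: bottom of silhouette ~ front edge
print("side ray at y=p1:",[(o+d*(p[1]+dy-o[1])/d[1]).round(1) for dy,v in((24,sa[1]+sa[3]),(0,a[1])) for o,d in[ray(S,sa[0]+sa[2]/2,v)]])
print("to mat",r.inv().apply(np.array([577.5,6.4,0])-p).round(1))
cv2.imwrite("pics/h5.png",np.hstack([cv2.resize(S["color"][110:260,225:375],(400,400),interpolation=2),cv2.resize(T["color"][165:265,240:340],(400,400),interpolation=2)]))
E
```

```text
[577.35356584   6.57711998 172.47954667] [-0.04649155  0.62562152 -0.59690187] 46.025554077598265 61.734319841489196 [ 9.82049922e-01 -1.88621092e-01 -1.45819993e-04 -1.09961877e-04]
side owl [295.92924528 176.47169811] [286 161  17  26 212]
40 if axis plane y=p [293.4 181.7]
52 if axis plane y=p [293.5 177.6]
65 if axis plane y=p [293.6 173.1]
side ray at y=p1: [array([573.6,  30.6, 171.7]), array([574.8,   6.6, 189.8])]
to mat [3.000e-01 1.000e-01 1.725e+02]
```

View pics/h5.png

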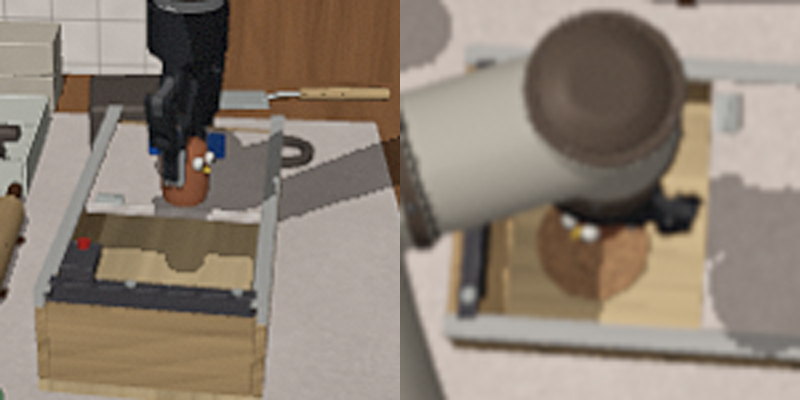

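The owl is held upright over the mat, with its foot at z≈170. The path down is clear of the tracks, the hatch edge and the housing.

>>> {"method": "carry_out", "body": {
  "motion": [
    [0,0,0,0,0,30,-0.2],
    [0,0,0,0,0,70,-0.2],
    [0,0,0,0,0,110,-0.2],
    [0,0,0,0,0,135,-0.2],
    [0,0,0,0,0,142,-0.2]
  ]
}}

```text
clock: 7.52
position: [576.4, 7.5, 28.9]
ee_rot: [0.982, -0.187, -0.002, 0.001]
contact_force: [-0.3, -0.4, -0.5]
gripper_width: 45.8
grasp_force: 61.7
```

>>> {"method": "carry_out", "body": {
  "motion": [
    [0,0,0,0,0,1,-0.2],
    [0,0,0,0,0,3,-0.2],
    [0,0,0,0,0,5,-0.2],
    [0,0,0,0,0,6,-0.2],
    [0,0,0,0,0,6,-0.2]
  ]
}}

```text
clock: 8.15
position: [577.7, 6.5, 24.6]
ee_rot: [0.982, -0.188, 0.0, -0.0]
contact_force: [0.2, -0.4, -0.8]
gripper_width: 45.9
grasp_force: 61.7
```

Predicted contact is at z≈21 on the readout. I'll creep.

>>> {"method": "carry_out", "body": {
  "motion": [
    [0,0,0,0,0,0.5,-0.2],
    [0,0,0,0,0,1,-0.2],
    [0,0,0,0,0,1.5,-0.2],
    [0,0,0,0,0,2,-0.2],
    [0,0,0,0,0,2,-0.2]
  ]
}}

```text
clock: 8.78
position: [577.6, 6.6, 22.4]
ee_rot: [0.982, -0.188, -0.0, 0.0]
contact_force: [-0.1, 0.4, -0.7]
gripper_width: 46.0
grasp_force: 61.7
```

>>> {"method": "carry_out", "body": {
  "motion": [
    [0,0,0,0,0,0.5,-0.2],
    [0,0,0,0,0,0.8,-0.2],
    [0,0,0,0,0,1,-0.2],
    [0,0,0,0,0,1,-0.2]
  ]
}}

```text
clock: 9.28
position: [577.6, 6.6, 21.4]
ee_rot: [0.982, -0.188, -0.0, 0.0]
contact_force: [-0.4, 1.0, -1.1]
gripper_width: 45.9
grasp_force: 61.7
```

>>> {"method": "carry_out", "body": {
  "motion": [
    [0,0,0,0,0,0.5,-0.2],
    [0,0,0,0,0,1,-0.2],
    [0,0,0,0,0,1,-0.2]
  ]
}}

```text
clock: 9.65
position: [577.7, 6.6, 21.1]
ee_rot: [0.982, -0.188, 0.0, -0.0]
contact_force: [-2.8, -0.3, 5.9]
gripper_width: 46.1
grasp_force: 62.4
```

>>> {"method": "carry_out", "body": {
  "motion": [
    [0,0,0,0,0,0.5,-0.2],
    [0,0,0,0,0,1,-0.2],
    [0,0,0,0,0,1,-0.2]
  ]
}}

```text
clock: 10.02
position: [577.7, 6.6, 21.0]
ee_rot: [0.982, -0.188, 0.0, 0.0]
contact_force: [-4.7, 0.9, 10.8]
gripper_width: 46.0
grasp_force: 63.1
```

The owl is on the mat. I'll relieve the load and open gently.

>>> {"method": "carry_out", "body": {
  "motion": [
    [0,0,0,0,0,-1.3,-0.2],
    [0,0,0,0,0,-1.5,0.12],
    [0,0,0,0,0,-1.5,0.3],
    [0,0,0,0,0,-1.5,0.5],
    [0,0,0,0,0,-1.5,0.5]
  ]
}}

```text
clock: 10.65
position: [577.2, 5.7, 20.7]
ee_rot: [0.982, -0.189, -0.001, 0.001]
contact_force: [0.2, -4.3, 0.9]
gripper_width: 63.8
grasp_force: 0.0
```

>>> {"method": "carry_out", "body": {
  "motion": [
    [0,0,0,0,0,-8,0.5],
    [0,0,0,0,0,-35,0.5],
    [0,0,0,0,0,-80,0.5],
    [0,0,0,0,0,-130,0.5],
    [0,0,0,0,0,-165,0.5]
  ]
}}

```text
clock: 11.28
position: [578.7, 7.4, 189.4]
ee_rot: [0.982, -0.188, 0.002, -0.001]
contact_force: [-1.0, 0.5, 0.1]
gripper_width: 64.4
grasp_force: 0.0
```

>>> {"method": "carry_out", "body": {
  "motion": [
    [0,0,-0.06,19,49,0,-0.5],
    [0,0,-0.12,39,98,0,-1],
    [0,0,-0.19,58,147,0,-1],
    [0,0,-0.25,77,196,0,-1],
    [0,0,-0.31,96,245,0,-1]
  ]
}}

```text
clock: 11.9
position: [576.8, -257.7, 186.8]
ee_rot: [0.999, -0.033, 0.001, -0.0]
contact_force: [1.2, 0.3, -0.3]
gripper_width: 0.1
grasp_force: 0.0
```

```bash
python3 - <<'E'
from h import *
S=get_image("side");T=get_image("top");s=read_state();r=R.from_quat(s["ee_rot"]);p=s["position"]
print(p,s["contact_force"],s["gripper_width"],r.as_matrix().round(3).tolist())
a,sa,_=blob(T,terra,(268,205,312,248));print("top owl",a,sa,"at z49",onz(T,*a,49).round(1))
print("shift to start",r.inv().apply(np.array([576.4,-257,109])-p).round(1), "push dir",r.inv().apply([.068,.998,0]).round(4))
cv2.imwrite("pics/h6.png",np.hstack([cv2.resize(S["color"][90:260,225:375],(400,453),interpolation=2),cv2.resize(T["color"][165:278,250:350],(400,453),interpolation=2)]))
E
```

```text
[ 576.15980306 -260.34318723  186.04743602] [-0.10336588  0.69639964  0.06891111] -0.10568729010111753 [[0.997, -0.073, 0.001], [-0.073, -0.997, -0.0], [0.001, 0.0, -1.0]]
top owl [288.82758621 222.77011494] [281 216  16  16 174] at z49 [581.2   5.   49. ]
shift to start [-0.1 -3.4 77. ] push dir [-5.1000e-03 -1.0003e+00 -4.0000e-04]
```

View pics/h6.png

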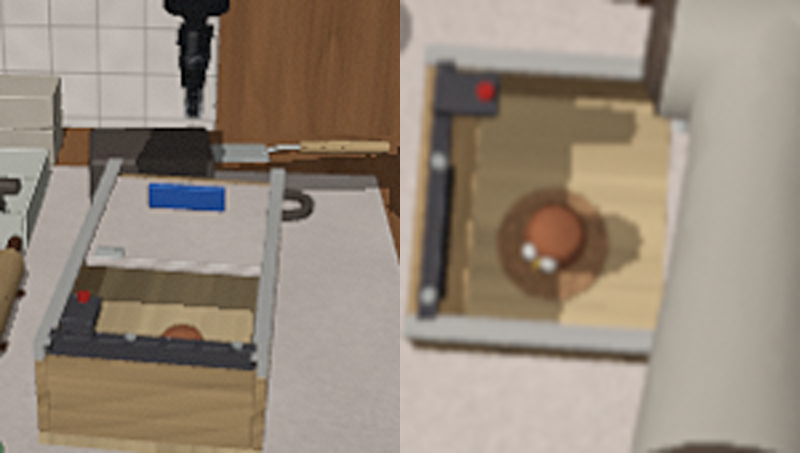

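The owl stands upright on the mat, round at crop (553,235). The fin is at crop (187,197) and the gripper is behind and above it. I'll check the tip height from that picture before going down.

```bash
python3 - <<'E'
from h import *
S=get_image("side");o,d=ray(S,225+195*150/400,90+116*170/453)
print("tip z (rep TCP 186)",(o+d*(-253-o[1])/d[1]).round(1))
o,d=ray(S,225+187*150/400,90+185*170/453);print("fin top front edge",(o+d*(-206-o[1])/d[1]).round(1))
o,d=ray(S,225+187*150/400,90+211*170/453);print("fin bottom",(o+d*(-206-o[1])/d[1]).round(1))
E
```

```text
tip z (rep TCP 186) [ 572.7 -253.   208.5]
fin top front edge [ 579.1 -206.   141.9]
fin bottom [ 578.4 -206.   108.7]
```

>>> {"method": "carry_out", "body": {
  "motion": [
    [0,0,0,0,0,30,-1],
    [0,0,0,0,0,60,-1],
    [0,0,0,0,0,74,-1],
    [0,0,0,0,0,80,-1],
    [0,0,0,0,0,80,-1]
  ]
}}

```text
clock: 12.68
position: [576.8, -256.2, 106.6]
ee_rot: [0.999, -0.034, 0.001, 0.0]
contact_force: [-0.9, -0.8, -0.1]
gripper_width: -0.4
grasp_force: 0.0
```

>>> {"method": "carry_out", "body": {
  "motion": [
    [0,0,0,0,-4,0,-1],
    [0,0,0,0,-8,0,-1],
    [0,0,0,0,-12,0,-1],
    [0,0,0,0,-16,0,-1],
    [0,0,0,0,-20,0,-1]
  ]
}}

```text
clock: 13.3
position: [577.6, -236.3, 106.0]
ee_rot: [0.999, -0.034, 0.0, 0.0]
contact_force: [-0.2, 0.2, -0.1]
gripper_width: -0.1
grasp_force: 0.0
```

>>> {"method": "carry_out", "body": {
  "motion": [
    [0,0,0,0,-2,0,-1],
    [0,0,0,0,-5,0,-1],
    [0,0,0,0,-8,0,-1],
    [0,0,0,0,-12,0,-1],
    [0,0,0,0,-16,0,-1]
  ]
}}

```text
clock: 13.92
position: [578.7, -220.7, 105.9]
ee_rot: [0.999, -0.034, 0.0, 0.0]
contact_force: [0.3, -2.5, -0.7]
gripper_width: 0.4
grasp_force: 1.1
```

>>> {"method": "carry_out", "body": {
  "motion": [
    [0,0,0,0,-4,0,-1],
    [0,0,0,0,-9,0,-1],
    [0,0,0,0,-14,0,-1],
    [0,0,0,0,-19,0,-1],
    [0,0,0,0,-24,0,-1]
  ]
}}

```text
clock: 14.55
position: [580.5, -196.3, 105.9]
ee_rot: [0.999, -0.034, 0.0, 0.0]
contact_force: [0.6, -1.4, -1.0]
gripper_width: 0.3
grasp_force: 1.1
```

>>> {"method": "carry_out", "body": {
  "motion": [
    [0,0,0,0,-5,0,-1],
    [0,0,0,0,-10,0,-1],
    [0,0,0,0,-15,0,-1],
    [0,0,0,0,-20,0,-1],
    [0,0,0,0,-25,0,-1]
  ]
}}

```text
clock: 15.18
position: [582.2, -171.4, 106.0]
ee_rot: [0.999, -0.034, 0.0, 0.0]
contact_force: [1.3, -2.1, -1.4]
gripper_width: 0.0
grasp_force: 1.1
```

>>> {"method": "carry_out", "body": {
  "motion": [
    [0,0,0,0,-5,0,-1],
    [0,0,0,0,-10,0,-1],
    [0,0,0,0,-15,0,-1],
    [0,0,0,0,-20,0,-1],
    [0,0,0,0,-25,0,-1]
  ]
}}

```text
clock: 15.8
position: [583.9, -146.5, 106.0]
ee_rot: [0.999, -0.034, 0.0, 0.0]
contact_force: [1.9, -2.2, -1.1]
gripper_width: -0.2
grasp_force: 1.1
```

```bash
python3 - <<'E'
from h import *
S=get_image("side");T=get_image("top");s=read_state();print(s["position"],s["contact_force"])
a,sa,m=blob(S,blue,(270,150,320,215));P=[]
o,d=ray(S,*a);y0=s["position"][1]+6+15
print("fin side",a,sa,"at z125",onz(S,*a,125).round(1))
a,sa,_=blob(T,blue,(290,190,375,250));print("fin top",a,sa,onz(T,*a,143).round(1))
a,sa,_=blob(T,terra,(268,205,312,248));print("owl",a,sa)
E
```

```text
[ 583.35232977 -145.94594163  105.8179361 ] [-0.41782636  0.05079566 -0.69165966]
fin side [291.60357143 175.47142857] [277 170  30  12 280] at z125 [ 586.6 -128.7  125. ]
fin top [333.95454545 223.75      ] [332 217   5  14  44] [ 562.4 -125.   143. ]Traceback (most recent call last):
  File "<stdin>", line 7, in <module>
  File "h.py", line 18, in blob
    n,l,s,c=cv2.connectedComponentsWithStats(m); k=1+np.argmax(s[1:,4]); return c[k],s[k],l==k
                                                     ~~~~~~~~~^^^^^^^^^
    return _wrapfunc(a, 'argmax', axis=axis, out=out, **kwds)
    return bound(*args, **kwds)
ValueError: attempt to get argmax of an empty sequence
```

The hatch is moving, with the fin at y≈-127. I'll slow down now.

>>> {"method": "carry_out", "body": {
  "motion": [
    [0,0,0,0,-3,0,-1],
    [0,0,0,0,-6,0,-1],
    [0,0,0,0,-9,0,-1],
    [0,0,0,0,-12,0,-1],
    [0,0,0,0,-15,0,-1]
  ]
}}

```text
clock: 16.52
position: [584.4, -131.7, 105.8]
ee_rot: [0.999, -0.034, -0.001, 0.0]
contact_force: [-1.8, -1.5, 0.4]
gripper_width: 0.3
grasp_force: 1.0
```

>>> {"method": "carry_out", "body": {
  "motion": [
    [0,0,0,0,-2,0,-1],
    [0,0,0,0,-4,0,-1],
    [0,0,0,0,-6,0,-1],
    [0,0,0,0,-8,0,-1],
    [0,0,0,0,-10,0,-1]
  ]
}}

```text
clock: 17.15
position: [585.4, -121.7, 105.8]
ee_rot: [0.999, -0.034, -0.0, -0.0]
contact_force: [-1.4, -1.4, -0.6]
gripper_width: 0.4
grasp_force: 1.0
```

>>> {"method": "carry_out", "body": {
  "motion": [
    [0,0,0,0,-1.5,0,-1],
    [0,0,0,0,-3,0,-1],
    [0,0,0,0,-4.5,0,-1],
    [0,0,0,0,-6,0,-1]
  ]
}}

```text
clock: 17.65
position: [585.9, -115.8, 105.9]
ee_rot: [0.999, -0.034, -0.0, -0.0]
contact_force: [-0.7, -2.3, -1.1]
gripper_width: -0.0
grasp_force: 1.0
```

>>> {"method": "carry_out", "body": {
  "motion": [
    [0,0,0,0,-1.5,0,-1],
    [0,0,0,0,-3,0,-1],
    [0,0,0,0,-4.5,0,-1],
    [0,0,0,0,-6,0,-1]
  ]
}}

```text
clock: 18.15
position: [586.4, -109.8, 105.9]
ee_rot: [0.999, -0.034, 0.0, 0.0]
contact_force: [-1.3, -1.6, -0.7]
gripper_width: -0.0
grasp_force: 1.0
```

>>> {"method": "carry_out", "body": {
  "motion": [
    [0,0,0,0,-1.5,0,-1],
    [0,0,0,0,-3,0,-1],
    [0,0,0,0,-4.5,0,-1]
  ]
}}

```text
clock: 18.52
position: [586.7, -105.3, 105.9]
ee_rot: [0.999, -0.034, 0.0, -0.0]
contact_force: [-0.7, -2.0, -1.8]
gripper_width: -0.3
grasp_force: 1.0
```

>>> {"method": "carry_out", "body": {
  "motion": [
    [0,0,0,0,-1.5,0,-1],
    [0,0,0,0,-3,0,-1],
    [0,0,0,0,-4.5,0,-1]
  ]
}}

```text
clock: 18.9
position: [587.1, -100.8, 106.0]
ee_rot: [0.999, -0.034, 0.0, 0.0]
contact_force: [-0.8, -2.0, -2.5]
gripper_width: -0.1
grasp_force: 1.0
```

>>> {"method": "carry_out", "body": {
  "motion": [
    [0,0,0,0,-1.5,0,-1],
    [0,0,0,0,-3,0,-1],
    [0,0,0,0,-4.5,0,-1]
  ]
}}

```text
clock: 19.27
position: [587.4, -96.3, 106.0]
ee_rot: [0.999, -0.034, 0.0, 0.0]
contact_force: [-0.2, -2.1, -1.2]
gripper_width: 0.2
grasp_force: 1.0
```

>>> {"method": "carry_out", "body": {
  "motion": [
    [0,0,0,0,-1,0,-1],
    [0,0,0,0,-2,0,-1],
    [0,0,0,0,-3,0,-1]
  ]
}}

```text
clock: 19.65
position: [587.6, -93.4, 106.0]
ee_rot: [0.999, -0.034, 0.0, 0.0]
contact_force: [0.5, -2.0, -1.6]
gripper_width: -0.1
grasp_force: 1.0
```

>>> {"method": "carry_out", "body": {
  "motion": [
    [0,0,0,0,-1,0,-1],
    [0,0,0,0,-2,0,-1],
    [0,0,0,0,-3,0,-1]
  ]
}}

```text
clock: 20.02
position: [587.8, -90.4, 106.0]
ee_rot: [0.999, -0.034, 0.0, -0.0]
contact_force: [0.4, -2.4, -1.0]
gripper_width: 0.1
grasp_force: 1.0
```

>>> {"method": "carry_out", "body": {
  "motion": [
    [0,0,0,0,-1,0,-1],
    [0,0,0,0,-2,0,-1],
    [0,0,0,0,-3,0,-1],
    [0,0,0,0,-4,0,-1]
  ]
}}

```text
clock: 20.52
position: [587.9, -87.4, 106.0]
ee_rot: [0.999, -0.034, -0.0, 0.001]
contact_force: [0.6, -6.9, -2.3]
gripper_width: -0.0
grasp_force: 3.3
```

>>> {"method": "carry_out", "body": {
  "motion": [
    [0,0,0,0,-1,0,-1],
    [0,0,0,0,-2,0,-1],
    [0,0,0,0,-3,0,-1]
  ]
}}

```text
clock: 20.9
position: [588.2, -84.8, 106.0]
ee_rot: [0.999, -0.035, -0.0, 0.001]
contact_force: [1.3, -7.5, -0.8]
gripper_width: 0.1
grasp_force: 3.5
```

>>> {"method": "carry_out", "body": {
  "motion": [
    [0,0,0,0,-1,0,-1],
    [0,0,0,0,-2,0,-1],
    [0,0,0,0,-3,0,-1]
  ]
}}

```text
clock: 21.28
position: [588.3, -81.9, 106.0]
ee_rot: [0.999, -0.035, -0.0, 0.001]
contact_force: [1.6, -7.7, -2.1]
gripper_width: -0.1
grasp_force: 3.8
```

The ridge stretch began at about y=-88, so latching is due near y≈-67.

>>> {"method": "carry_out", "body": {
  "motion": [
    [0,0,0,0,-1,0,-1],
    [0,0,0,0,-2,0,-1],
    [0,0,0,0,-3,0,-1],
    [0,0,0,0,-4,0,-1]
  ]
}}

```text
clock: 21.78
position: [588.8, -76.5, 106.0]
ee_rot: [0.999, -0.034, 0.0, 0.0]
contact_force: [1.5, -4.3, -1.2]
gripper_width: 0.2
grasp_force: 1.8
```

>>> {"method": "carry_out", "body": {
  "motion": [
    [0,0,0,0,-1,0,-1],
    [0,0,0,0,-2,0,-1],
    [0,0,0,0,-3,0,-1]
  ]
}}

```text
clock: 22.15
position: [589.0, -73.4, 106.0]
ee_rot: [0.999, -0.034, 0.0, 0.0]
contact_force: [1.2, -4.4, -2.0]
gripper_width: -0.1
grasp_force: 1.8
```

>>> {"method": "carry_out", "body": {
  "motion": [
    [0,0,0,0,-1,0,-1],
    [0,0,0,0,-2,0,-1],
    [0,0,0,0,-3,0,-1]
  ]
}}

```text
clock: 22.52
position: [589.1, -70.2, 106.0]
ee_rot: [0.999, -0.034, 0.0, -0.0]
contact_force: [2.1, -3.0, -1.6]
gripper_width: 0.0
grasp_force: 1.4
```

>>> {"method": "carry_out", "body": {
  "motion": [
    [0,0,0,0,-0.5,0,-1],
    [0,0,0,0,-1,0,-1],
    [0,0,0,0,-1.5,0,-1]
  ]
}}

```text
clock: 22.9
position: [589.1, -69.2, 106.0]
ee_rot: [0.999, -0.034, 0.0, 0.0]
contact_force: [1.4, -4.8, -0.7]
gripper_width: -0.1
grasp_force: 2.2
```

>>> {"method": "carry_out", "body": {
  "motion": [
    [0,0,0,0,-0.5,0,-1],
    [0,0,0,0,-1,0,-1]
  ]
}}

```text
clock: 23.15
position: [589.2, -68.5, 106.0]
ee_rot: [0.999, -0.034, -0.0, 0.0]
contact_force: [1.3, -8.0, -1.7]
gripper_width: -0.3
grasp_force: 3.3
```

>>> {"method": "carry_out", "body": {
  "motion": [
    [0,0,0,0,-0.5,0,-1],
    [0,0,0,0,-1,0,-1]
  ]
}}

```text
clock: 23.4
position: [589.2, -68.2, 106.0]
ee_rot: [0.999, -0.034, -0.0, 0.001]
contact_force: [2.2, -9.0, -0.8]
gripper_width: -0.0
grasp_force: 4.3
```

>>> {"method": "carry_out", "body": {
  "motion": [
    [0,0,0,0,-0.5,0,-1],
    [0,0,0,0,-0.5,0,-1]
  ]
}}

```text
clock: 23.65
position: [589.2, -67.9, 106.0]
ee_rot: [0.999, -0.035, -0.0, 0.001]
contact_force: [1.9, -9.6, -1.6]
gripper_width: -0.1
grasp_force: 4.3
```

>>> {"method": "carry_out", "body": {
  "motion": [
    [0,0,0,0,-0.5,0,-1],
    [0,0,0,0,-0.5,0,-1]
  ]
}}

```text
clock: 23.9
position: [589.2, -67.7, 106.0]
ee_rot: [0.999, -0.035, -0.0, 0.001]
contact_force: [2.7, -9.8, -1.6]
gripper_width: 0.3
grasp_force: 4.7
```

>>> {"method": "carry_out", "body": {
  "motion": [
    [0,0,0,0,-0.7,0,-1],
    [0,0,0,0,-0.7,0,-1]
  ]
}}

```text
clock: 24.15
position: [589.3, -67.3, 106.1]
ee_rot: [0.999, -0.035, -0.0, 0.001]
contact_force: [2.5, -10.5, -2.1]
gripper_width: -0.1
grasp_force: 5.2
```

>>> {"method": "carry_out", "body": {
  "motion": [
    [0,0,0,0,1,0,-1],
    [0,0,0,0,2,0,-1],
    [0,0,0,0,2,0,-1]
  ]
}}

```text
clock: 24.52
position: [589.2, -68.1, 106.0]
ee_rot: [0.999, -0.035, -0.0, 0.0]
contact_force: [2.8, -6.4, -1.7]
gripper_width: 0.2
grasp_force: 3.2
```

>>> {"method": "carry_out", "body": {
  "motion": [
    [0,0,0,0,1,0,-1],
    [0,0,0,0,2,0,-1],
    [0,0,0,0,2,0,-1]
  ]
}}

```text
clock: 24.9
position: [588.8, -68.7, 105.9]
ee_rot: [0.999, -0.034, -0.0, -0.0]
contact_force: [0.1, -0.2, -0.8]
gripper_width: -0.1
grasp_force: 0.3
```

Force drops to zero with little travel. To test the latch, I'll back off and re-touch, comparing where contact comes and how stiff it is.

>>> {"method": "carry_out", "body": {
  "motion": [
    [0,0,0,0,4,0,-1],
    [0,0,0,0,6,0,-1],
    [0,0,0,0,6,0,-1]
  ]
}}

```text
clock: 25.28
position: [588.6, -75.3, 105.9]
ee_rot: [0.999, -0.034, -0.0, -0.0]
contact_force: [0.5, 0.9, 0.9]
gripper_width: 0.1
grasp_force: 0.0
```

>>> {"method": "carry_out", "body": {
  "motion": [
    [0,0,0,0,-2,0,-1],
    [0,0,0,0,-4,0,-1],
    [0,0,0,0,-4,0,-1]
  ]
}}

```text
clock: 25.65
position: [589.0, -71.0, 105.9]
ee_rot: [0.999, -0.034, -0.0, -0.0]
contact_force: [0.3, 0.1, 0.4]
gripper_width: 0.1
grasp_force: 0.0
```

>>> {"method": "carry_out", "body": {
  "motion": [
    [0,0,0,0,-1,0,-1],
    [0,0,0,0,-1,0,-1]
  ]
}}

```text
clock: 25.9
position: [589.0, -70.2, 105.9]
ee_rot: [0.999, -0.034, -0.0, 0.0]
contact_force: [-0.1, 0.7, 0.3]
gripper_width: -0.3
grasp_force: 0.0
```

>>> {"method": "carry_out", "body": {
  "motion": [
    [0,0,0,0,-1,0,-1],
    [0,0,0,0,-1,0,-1]
  ]
}}

```text
clock: 26.15
position: [589.1, -69.3, 105.9]
ee_rot: [0.999, -0.034, 0.0, 0.0]
contact_force: [0.4, 0.3, 0.9]
gripper_width: -0.3
grasp_force: 0.0
```

>>> {"method": "carry_out", "body": {
  "motion": [
    [0,0,0,0,-1,0,-1],
    [0,0,0,0,-1,0,-1]
  ]
}}

```text
clock: 26.4
position: [589.1, -68.7, 105.9]
ee_rot: [0.999, -0.034, -0.0, 0.0]
contact_force: [0.3, -2.0, -0.7]
gripper_width: -0.2
grasp_force: 1.2
```

>>> {"method": "carry_out", "body": {
  "motion": [
    [0,0,0,0,-0.7,0,-1],
    [0,0,0,0,-0.7,0,-1]
  ]
}}

```text
clock: 26.65
position: [589.1, -68.6, 106.0]
ee_rot: [0.999, -0.034, -0.0, 0.001]
contact_force: [-0.5, -5.6, 0.6]
gripper_width: 0.3
grasp_force: 2.5
```

>>> {"method": "carry_out", "body": {
  "motion": [
    [0,0,0,0,-0.7,0,-1],
    [0,0,0,0,-0.7,0,-1]
  ]
}}

```text
clock: 26.9
position: [589.1, -68.4, 106.0]
ee_rot: [0.999, -0.035, -0.0, 0.001]
contact_force: [0.5, -7.8, -0.5]
gripper_width: 0.3
grasp_force: 3.5
```

>>> {"method": "carry_out", "body": {
  "motion": [
    [0,0,0,0,-0.7,0,-1],
    [0,0,0,0,-0.7,0,-1]
  ]
}}

```text
clock: 27.15
position: [589.1, -68.1, 106.0]
ee_rot: [0.999, -0.035, -0.0, 0.001]
contact_force: [0.7, -8.0, 0.5]
gripper_width: 0.1
grasp_force: 4.0
```

>>> {"method": "carry_out", "body": {
  "motion": [
    [0,0,0,0,-0.7,0,-1],
    [0,0,0,0,-0.7,0,-1]
  ]
}}

```text
clock: 27.4
position: [589.2, -67.7, 106.0]
ee_rot: [0.999, -0.035, -0.0, 0.001]
contact_force: [0.8, -8.7, -1.1]
gripper_width: 0.0
grasp_force: 4.6
```

>>> {"method": "carry_out", "body": {
  "motion": [
    [0,0,0,0,-0.7,0,-1],
    [0,0,0,0,-0.7,0,-1]
  ]
}}

```text
clock: 27.65
position: [589.2, -67.3, 106.0]
ee_rot: [0.999, -0.035, -0.0, 0.002]
contact_force: [1.6, -10.2, -2.1]
gripper_width: 0.3
grasp_force: 5.1
```

The force rises stiffly to about 8 N before any travel, as a latched, preloaded buffer would. I'll press slightly more for margin, staying well under the stop, then retreat and check.

>>> {"method": "carry_out", "body": {
  "motion": [
    [0,0,0,0,-0.5,0,-1],
    [0,0,0,0,-0.9,0,-1],
    [0,0,0,0,-0.9,0,-1]
  ]
}}

```text
clock: 28.02
position: [589.2, -66.9, 106.0]
ee_rot: [0.999, -0.035, -0.001, 0.002]
contact_force: [1.9, -12.0, -1.4]
gripper_width: 0.5
grasp_force: 5.9
```

>>> {"method": "carry_out", "body": {
  "motion": [
    [0,0,0,0,2,0,-1],
    [0,0,0,0,4,0,-1],
    [0,0,0,0,8,0,-1],
    [0,0,0,0,20,0,-1]
  ]
}}

```text
clock: 28.52
position: [588.3, -83.5, 106.0]
ee_rot: [0.999, -0.034, 0.0, -0.0]
contact_force: [0.4, -0.4, -0.5]
gripper_width: 0.1
grasp_force: 0.0
```

>>> {"method": "carry_out", "body": {
  "motion": [
    [0,0,0,0,5,-25,-1],
    [0,0,0,0,5,-60,-1],
    [0,0,0,0,5,-90,-1],
    [0,0,0,0,30,-90,-1],
    [0,0,0,0,80,-90,-1]
  ]
}}

```text
clock: 29.15
position: [583.1, -163.3, 196.7]
ee_rot: [0.999, -0.033, 0.001, -0.0]
contact_force: [0.7, -0.0, -0.1]
gripper_width: 0.2
grasp_force: 0.0
```

```bash
python3 - <<'E'
from h import *
S=get_image("side");T=get_image("top");s=read_state();print(s["clock"],s["position"],s["contact_force"])
a,sa,_=blob(S,blue,(265,150,325,235));print("fin side",a,sa,onz(S,*a,125).round(1))
a,sa,_=blob(T,blue,(290,190,375,250));print("fin top",a,sa,onz(T,*a,143).round(1))
a,_,_=blob(T,red,(258,178,282,196));b,_,_=blob(S,red,(245,190,268,212));print("cap",a,b,two(T,a,S,b))
E
```

```text
29.25 [ 581.97786768 -166.99233541  195.91180783] [ 0.59880406 -0.37460855  0.60410336]
fin side [288.16776316 187.99342105] [273 183  32  11 304] [593.  -50.2 125. ]Traceback (most recent call last):
  File "<stdin>", line 4, in <module>
  File "h.py", line 18, in blob
    n,l,s,c=cv2.connectedComponentsWithStats(m); k=1+np.argmax(s[1:,4]); return c[k],s[k],l==k
                                                     ~~~~~~~~~^^^^^^^^^
    return _wrapfunc(a, 'argmax', axis=axis, out=out, **kwds)
    return bound(*args, **kwds)
ValueError: attempt to get argmax of an empty sequence
```

```bash
python3 - <<'E'
from h import *
S=get_image("side")
b,n,_=blob(S,red,(245,190,268,212));print("cap side now",b,n,"start (256,200.8)")
a,_,_=blob(S,blue,(265,150,325,235));print("fin",a)
if abs(b[1]-200.8)<.7: job_done();print("done")
E
```

```text
cap side now [255.88235294 201.41176471] [254 200   5   4  17] start (256,200.8)
fin [288.00996678 188.00332226]
the job is handed in; nothing more can be done
done
```

The owl stands upright on the cork mat and the hatch is pressed home against the rubber. The catch looks latched: the hatch held when I backed off and pushed again, and the red cap is back at its starting height. The first grasp pinched the owl's dome because the fingertips sat about 25 mm higher than the reported tool position. I released it and regripped lower without moving the owl. The job was handed in at about 29 s.

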